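Seat a test card in the bench test stand

ROBOT

A 6-joint arm with a two-finger parallel gripper is mounted at the origin on a cart in front of the work surface, level with it; the furniture and walls round the work are solid. World frame = base frame: x ahead of the robot, y to its left, z up, the work surface at z = 0. Lengths are in mm, angles in rad, forces in N, time in s.
With the tool pointing down it reaches from about 400 to 925 mm from the base axis. Payload 12.5 kg.
Tool frame: the origin (TCP) lies midway between the tips of the shut fingers; the grasp point (between the pads) lies 19 mm behind it; z points along the fingers, y is the direction in which the jaws open and shut (so a half turn about z gives the same grasp; the last joint's range is limited). The gripper opens to 95 mm and grips with 3 to 60 N. Pads are 20 mm wide; open, the fingers measure 119 mm over their backs; the gripper's body (75 mm by 180 mm) begins 59 mm behind the grasp point.
Start: joints at [-1.371, 0.491, 1.559, -0, 1.092, -0.106], TCP at [188.183, -596.015, 214.661] pointing down, gripper open.
Joint ranges: [-3.1, 3.1], [-0.84, 2.19], [0.05, 2.79], [-1.13, 4.28], [0.06, 2.93], [-2.69, 2.69]. Speed limits (rad/s): [2.22, 2.22, 2.79, 3.14, 3.14, 3.14].

INTERFACE

Orientations are given as [roll, pitch, yaw] about the fixed x, y, z axes, in that order (R = Rz(yaw) Ry(pitch) Rx(roll)).
In Python, from cell import env gives the robot as it stands.
- The arm moves only by the tool servo_tool, never from a script. Its argument "plan" is a list of rows, each a list of 7 numbers: the shift along the tool's x, y, z in m, then the turn, a rotation vector about the tool's x, y, z in degrees, then the opening in per cent of the stroke, from 0 (shut) to 100 (fully open). In form: [[dx, dy, dz, wx, wy, wz, jaw], ...]. A call has 1 to 8 rows; each row shifts and turns the pose as measured when the row begins, along the tool's axes as they then stand; what a row does not reach is not made up. A row lasts 1/12 s, in which the tool goes at most 41.7 mm and 7.16 degrees, less where a joint would pass 70% of its speed; a pose out of reach is approached as far as the arm can. A call is refused whole if a number of a shift passes 0.0417 or a number of a turn 7.16, either way. A call with a gripper value outside its range is refused whole. The fingers move at their own pace and stop on an object; the grip force is fixed at half the most. Time passes only in rows, so rows that do not move let the fingers close. It gives the time, the measured TCP pose, the force and the opening at its end, in the units of the state.
- env.state(): the state, without advancing time (a new reading comes with each control period).
- env.read_camera(name): name is "scene" or "top"; returns a dict with "img" (400x640x3 uint8, blue, green, red), "intrinsics" (3x3 intrinsics, pixels), "R" (3x3) and "t" (3): a world point X has camera coordinates R X + t. Camera axes: x right, y down, z forward; pixel columns grow to the right and rows downward; lengths in mm; the calibration is good to about 2 mm. A picture is of the moment at which its call begins. There is no depth.
- env.job_done(): hands the job in, once; it reports no verdict.
The state is a dict: "t": time; "joints": joint angles; "qvel": joint speeds; "tau": joint torques, N m; "eef_pos": TCP position; "tcp_rot": TCP orientation; "ft_force": force on the tool from outside, world axes, zero at the start; "moment": the same for the moment, N m; "opening": opening from 0.0 (shut) to 1.0 (fully open).
Only numpy, scipy, OpenCV 4.12 (cv2) and the standard library are available. Lean on these libraries where they do the work, as an engineer would, in place of code of your own. Each camera call takes 0.05 s, during which the arm holds its last target. There are 200 camera calls.

TASK

Take the circuit card out of its grey holder and lower it, handle up and either way round, between the two upright guides of the test stand until it rests on the spring pins; do not let it drop in. Then swing both levers inward and fully down over the card's top edge so that the card is pressed fully home and stays clamped. Let go of everything and leave the loupe, the watch movement and the oil cup standing where they are.

Things in the scene. Friction and masses are not known exactly. Their poses are not given: they have to be found in the camera images.
- card: Loose green circuit card, 60 g: upright board 4 mm thick (x), 100 wide (y), 80 high; lowest 6 mm only 92 wide. Aluminium handle mid-top: 12 thick (x), 32 wide (y), 76 to 118 mm above the lower edge. Origin: middle of lower edge, z up. Levers press its top edge beside the handle. Parts stand up to 4 mm off the -x face, below 65 mm. Starts in the holder, lower edge 10 mm above its underside.
- card_holder: On the red top. Fixed grey plastic holder, base 56 x 128 x 10 mm (x, y, z), with an upright grooved channel at each end up to z 45 mm, in which the card's side edges stand loosely (groove 8 mm wide, 104 mm between groove bottoms). Origin: underside centre; y along the card's width. Lifting the card straight up 40 mm clears it.
- test_stand: Fixed stand on the red top, base 66 x 158 x 10 mm. Origin: underside centre (6 mm below world z 0); y along the card's width, z up. Grooves 8 mm wide (x), 104 mm between their bottoms (y), straight to z 77, flared mouths to z 90. Sprung pins (under 2.5 N) hold a released card's lower edge at z 24; fully home is z 16. Lever hinges: x 0, y +/-68, z 104.5, axes along x; cheeks up to z 110.
- seat (a point): Where the card's origin must come: middle of the lower edge of a fully home card, 16 mm above the stand's underside at its centre. Same axes as the stand.
- lever_left (a joint): Angle of the lever at the stand's +y end (rad): 0 = shut, level, pointing to the middle of the stand over the card's top edge; 1.57 = upright; 1.9 = fully open, leaning outward (stop). Stays where it is left (friction: about 2 N at its end, 4 N while pressing the card down). Starts open, 1.6 to 1.9.
- lever_right (a joint): The same for the mirror-image lever at the stand's -y end.
- lever_left_end (a point): Free end of the left lever, on its centre line, 42 mm from the hinge. The lever is a steel bar 10 mm wide (x), 8 mm thick, with a black thumb grip (14 x 10 x 9 mm) at the free end and a pressing pad under it, 30 mm from the hinge. Shut, its top is 109 mm above the stand's underside and its end 10 mm from the card's handle.
- lever_right_end (a point): Free end of the right lever, likewise.
- loupe: Black eye loupe, 35 mm diameter, 31 mm high, standing loose; bystander. Origin: underside centre.
- movement: Watch movement in a round grey holder, 34 mm diameter, 12 mm high, loose; bystander. Origin: underside centre.
- oil_cup: Small white oil cup with an upright applicator stick, 28 mm diameter, 58 mm high, loose; bystander. Origin: underside centre.

How it is judged (in metres and radians):
On the way:
1. the card is down between both guides, on the spring pins or lower, while both levers are still open (z of card in the frame of seat below 0.0125 m and horizontal distance between card and seat below 0.006 m and angle between the y axis of card and the y axis of seat, either way round below 0.1 rad and angle between card's own z axis and vertical below 0.1 rad and value of joint each of lever_left, lever_right above 0.5 rad), for 0.2 s.
At the end, for the whole second after the job is handed in: The card stands upright in the guides (within 0.1 rad, 6 mm sideways), at rest, its lower edge within 3 mm of the seat height, and both levers are within 0.12 rad of shut (z of card in the frame of seat between -0.003 and 0.003 m and horizontal distance between card and seat below 0.006 m and angle between the y axis of card and the y axis of seat, either way round below 0.1 rad and angle between card's own z axis and vertical below 0.1 rad and value of joint each of lever_left, lever_right below 0.12 rad and linear speed of card below 0.02 m/s); the robot touches nothing.
It fails at once if the card falls freely down the guides (faster than 0.7 m/s) (horizontal distance between card and seat below 0.012 m and z of card in the frame of seat below 0.07 m and linear speed of card above 0.7 m/s).
It fails at once if the loupe, the movement or the oil cup is moved more than 30 mm (distance of any of loupe, movement, oil_cup from where it was at the start of the episode above 0.03 m).
It also fails if it takes over 54 s, if anything falls off the work surface, if the arm or the gripper's body presses on something with over 40 N, if the wrist force passes 120 N, or if a joint passes its speed limit or range.

## Working session

There is one attempt and no reset: what is moved stays moved. The work goes in short steps, Python scripts to look and compute and a tool call to move; the robot and the scene stay as the last step left them, time stands still between calls to the robot, and variables do not carry over. Pictures are saved under pics/ and viewed, about 8 in all and at most 12, crops included, and the job is handed in when it is done.

Besides the shell and the picture viewer there is one more tool, called after ">>>" as name(argument=value, ...) on one line, values as JSON. servo_tool: Moves the arm, as the interface text tells. Its arguments: {"type":"object","properties":{"plan":{"type":"array","items":{"type":"array","items":{"type":"number"}}}},"required":["plan"]}

```bash
mkdir -p pics; ls
python3 - <<'E'
from cell import env
import cv2,numpy as np
for n in("scene","top"):
    c=env.read_camera(n);cv2.imwrite(f"pics/{n}0.png",c["img"])
    print(n,np.round(c["intrinsics"],1).tolist(),np.round(c["R"],4).tolist(),np.round(c["t"],1).tolist(),np.round(-c["R"].T@c["t"],1))
print(env.state())
E
```

```text
pics
scene [[480.3, 0.0, 325.1], [0.0, 480.3, 204.3], [0.0, 0.0, 1.0]] [[-0.8842, -0.467, -0.0087], [-0.3524, 0.6793, -0.6437], [0.3066, -0.5661, -0.7652]] [386.4, 301.5, 935.2] [161.2 505.1 913.1]
top [[478.6, 0.0, 326.3], [0.0, 478.6, 203.4], [0.0, 0.0, 1.0]] [[-0.0283, -0.9993, 0.0261], [-0.9939, 0.0254, -0.1072], [0.1065, -0.029, -0.9939]] [-125.7, 488.4, 1194.7] [ 354.6 -103.3 1243.1]
{'t': 0.1, 'joints': array([-1.37058062e+00,  4.91494170e-01,  1.55941815e+00, -9.44766352e-06,
        1.09169991e+00, -1.05611212e-01]), 'qvel': array([ 0.00041192, -0.00342765, -0.00199708, -0.0001741 , -0.00258041,
       -0.00092676]), 'tau': array([ 2.32417035e-03, -6.13625550e+01, -2.58605897e+01,  6.94131874e-02,
        4.70574468e-02, -5.34573303e-05]), 'eef_pos': array([ 188.14297785, -595.76839956,  214.11315206]), 'tcp_rot': array([-3.14057787e+00, -9.91457793e-05,  3.05831229e-01]), 'ft_force': array([ 0.27736837, -0.08607381, -0.15764012]), 'moment': array([-0.01240304, -0.01447903, -0.0536052 ]), 'opening': 0.997450937654783}
```

View pics/scene0.png

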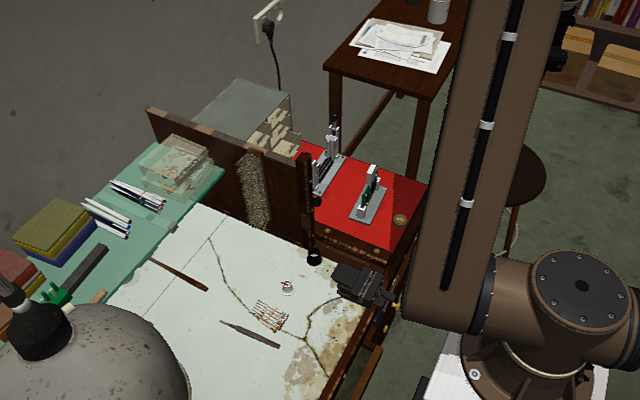

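View pics/top0.png

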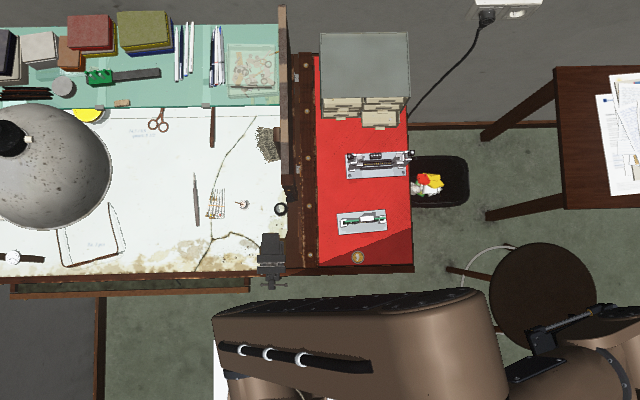

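The scene view shows the stand near (328,165) and the holder with card near (370,200), both on the red top. In the top view they are near (380,163) and (362,221). I'll enlarge both.

```bash
cat > h.py <<'E'
from cell import env
import cv2,numpy as np
def cam(n): return env.read_camera(n)
def ray(c,u,v,z):
    K,R,t=c["intrinsics"],c["R"],c["t"]; o=-R.T@t; d=R.T@np.linalg.solve(K,[u,v,1]); return o+d*(z-o[2])/d[2]
def proj(c,P):
    q=c["intrinsics"]@(c["R"]@np.array(P,float)+c["t"]); return q[:2]/q[2]
def crop(c,x0,y0,x1,y1,s): return cv2.resize(c["img"][y0:y1,x0:x1],None,fx=s,fy=s,interpolation=cv2.INTER_CUBIC)
E
python3 - <<'E'
from h import *
a=crop(cam("top"),310,140,430,270,4.6);b=crop(cam("scene"),300,110,430,270,4.6*130/160)
h=598;out=np.zeros((h,800,3),np.uint8)
a=cv2.resize(crop(cam("top"),325,140,425,240,4),None,fx=1,fy=1);b=crop(cam("scene"),300,115,400,235,4)
out[:400,:400]=a;out[:480,400:]=b
cv2.imwrite("pics/z1.png",out)
E
```

```text
(no output)
```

View pics/z1.png

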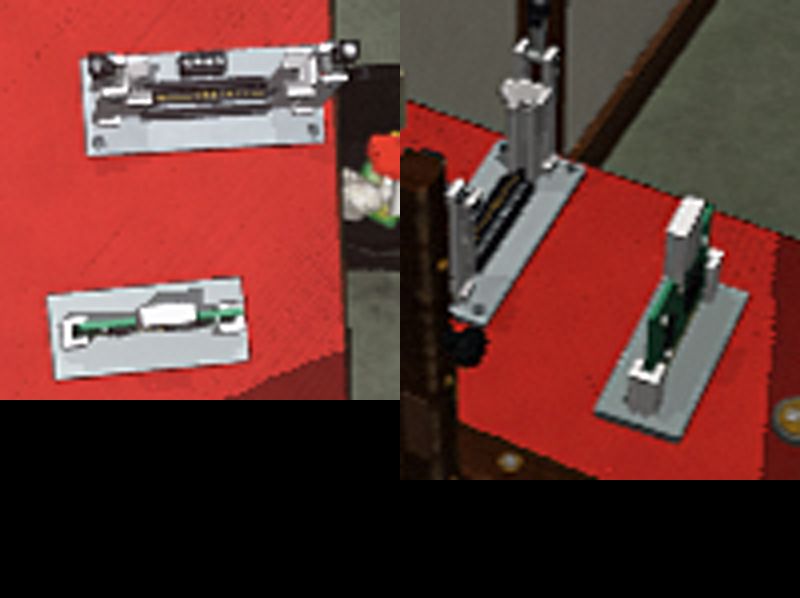

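The crops show the stand's base plate with both levers open (black grips at the outer ends). The card is in the holder with its white handle in the middle. Next I measure the base corners, the handle top and the guide features.

Run:
```python
from h import *
T=cam("top");S=cam("scene")
def sub(c,pts):
    g=cv2.cvtColor(c["img"],cv2.COLOR_BGR2GRAY)
    p=np.array(pts,np.float32).reshape(-1,1,2)
    return cv2.cornerSubPix(g,p.copy(),(2,2),(-1,-1),(3,50,.01)).reshape(-1,2),p.reshape(-1,2)
tc=lambda L:[(325+x/4-.4,140+y/4-.4) for x,y in L]
sc=lambda L:[(300+(x-400)/4-.4,115+y/4-.4) for x,y in L]
def show(nm,c,pts,z):
    a,b=sub(c,pts)
    for p in(a,b):
        W=np.array([ray(c,u,v,z)[:2] for u,v in p]);print(nm,np.round(W,1).tolist(),"mean",np.round(W.mean(0),1))
        if len(W)==4:
            e=[np.linalg.norm(W[i]-W[(i+1)%4]) for i in range(4)];d=W[0]-W[1]+W[3]-W[2];print("  edges",np.round(e,1),"yaw(y axis)",np.round(np.degrees(np.arctan2(-d[0],d[1])),2))
show("holderT",T,tc([(48,295),(241,277),(249,360),(56,380)]),4)
show("standT",T,tc([(82,60),(324,43),(326,142),(88,156)]),4)
show("holderS farL,...",S,sc([(595,412),(748,292),(684,439)]),4)
show("standS",S,sc([(585,170),(482,325)]),4)
# handle top, white blob
img=T["img"].astype(int);m=((img.min(2)>225)).astype(np.uint8);m[:200]=0;m[235:]=0;m[:,:345]=0;m[:,380:]=0
n,l,st,ce=cv2.connectedComponentsWithStats(m);print(st.tolist(),ce)
i=1+st[1:,4].argmax();r=cv2.minAreaRect(np.argwhere(l==i)[:,::-1].astype(np.float32));print(r)
W=ray(T,*ce[i],122);print("handle top T",W, [ray(T,*q,122)[:2].round(1).tolist() for q in cv2.boxPoints(r)])
img=S["img"].astype(int);m=((img.min(2)>215)).astype(np.uint8);m[:160]=0;m[200:]=0;m[:,:360]=0;m[:,385:]=0
n,l,st,ce=cv2.connectedComponentsWithStats(m);i=1+st[1:,4].argmax();print("S",st[i],ce[i],ray(S,*ce[i],122))
```

```text
holderT [[460.0, -165.2], [468.4, -290.0], [416.1, -293.8], [406.0, -169.2]] mean [ 437.6 -229.5]
  edges [125.1  52.5 125.1  54.1] yaw(y axis) 4.25
holderT [[460.7, -165.5], [469.2, -291.9], [414.9, -294.8], [405.4, -169.0]] mean [ 437.5 -230.3]
  edges [126.6  54.3 126.2  55.4] yaw(y axis) 4.09
standT [[616.8, -194.3], [623.2, -353.4], [558.2, -350.8], [552.0, -194.4]] mean [ 587.6 -273.2]
  edges [159.2  65.1 156.5  64.8] yaw(y axis) 2.29
standT [[615.5, -192.7], [623.2, -353.4], [556.9, -351.7], [551.4, -194.5]] mean [ 586.8 -273.1]
  edges [160.9  66.3 157.3  64.1] yaw(y axis) 2.4
holderS farL,... [[457.3, -157.4], [411.9, -288.1], [403.7, -162.9]] mean [ 424.3 -202.8]
holderS farL,... [[456.1, -156.3], [412.6, -288.8], [399.9, -162.3]] mean [ 422.9 -202.5]
standS [[556.1, -345.5], [549.7, -186.6]] mean [ 552.9 -266. ]
standS [[553.6, -340.4], [549.7, -186.3]] mean [ 551.6 -263.3]
[[0, 0, 640, 400, 255940], [360, 216, 14, 5, 56], [345, 219, 1, 2, 2], [345, 225, 2, 1, 2]] [[319.48927874 199.49558881]
 [366.66071429 218.03571429]
 [345.         219.5       ]
 [345.5        225.        ]]
((366.5, 218.0), (4.0, 13.0), 90.0)
handle top T [ 437.67072716 -230.04736741  122.        ] [[442.9, -214.5], [442.1, -245.2], [432.6, -244.8], [433.5, -214.2]]
S [368 165   8   9  35] [371.02857143 168.65714286] [ 434.65736005 -223.25532316  122.        ]
```

```bash
cat >> h.py <<'E'
from scipy.spatial.transform import Rotation as Ro
def plan(pos,yaw,jaw,n,tilt=(np.pi,0)):
    """print n rows (tool axes) from the present pose to pos/yaw(deg), tool down"""
    s=env.state();p=np.array(s["eef_pos"]);R=Ro.from_euler("xyz",s["tcp_rot"]);G=Ro.from_euler("xyz",[tilt[0],tilt[1],np.radians(yaw)])
    print("at",p.round(1),np.degrees(s["tcp_rot"]).round(2),"F",s["ft_force"].round(1),"op",round(s["opening"],3),"t",round(s["t"],2))
    rv=(R.inv()*G).as_rotvec(); out=[]
    for k in range(n):
        Rk=R*Ro.from_rotvec(rv*k/n); d=Rk.inv().apply(np.array(pos)-p)/n/1000
        out.append([*d.round(4).tolist(),*np.degrees(rv/n).round(2).tolist(),jaw])
    print(str(out).replace(" ",""))
E
python3 - <<'E'
from h import *
T=cam("top");S=cam("scene")
for z in (50,100,150,200,250,300):
    print(z,ray(T,408,97,z).round(),proj(S,ray(T,408,97,z)).round(), "drawer",ray(T,398,127,z).round(),proj(S,ray(T,398,127,z)).round())
plan([437.5,-229,220],94.1,45,14)
E
```

```text
50 [ 753. -357.   50.] [284. 118.] drawer [ 675. -327.   50.] [304. 133.]
100 [ 737. -346.  100.] [286. 108.] drawer [ 661. -318.  100.] [306. 122.]
150 [ 720. -336.  150.] [288.  96.] drawer [ 648. -309.  150.] [308. 111.]
200 [ 703. -325.  200.] [290.  84.] drawer [ 634. -299.  200.] [310.  98.]
250 [ 686. -314.  250.] [293.  71.] drawer [ 621. -290.  250.] [312.  84.]
300 [ 670. -304.  300.] [296.  56.] drawer [ 608. -280.  300.] [315.  69.]
at [ 188.2 -596.   214.6] [180.     0.    17.52] F [-0.2  0.1 -0.4] op 1.004 t 0.5
[[0.0249,-0.0196,-0.0004,0.0,0.0,-5.47,45],[0.0266,-0.0172,-0.0004,0.0,0.0,-5.47,45],[0.0281,-0.0146,-0.0004,0.0,0.0,-5.47,45],[0.0294,-0.0118,-0.0004,0.0,0.0,-5.47,45],[0.0304,-0.009,-0.0004,0.0,0.0,-5.47,45],[0.0311,-0.006,-0.0004,0.0,0.0,-5.47,45],[0.0315,-0.003,-0.0004,0.0,0.0,-5.47,45],[0.0317,0.0,-0.0004,0.0,0.0,-5.47,45],[0.0315,0.003,-0.0004,0.0,0.0,-5.47,45],[0.0311,0.006,-0.0004,0.0,0.0,-5.47,45],[0.0304,0.009,-0.0004,0.0,0.0,-5.47,45],[0.0294,0.0118,-0.0004,0.0,0.0,-5.47,45],[0.0281,0.0146,-0.0004,0.0,0.0,-5.47,45],[0.0266,0.0172,-0.0004,0.0,0.0,-5.47,45]]
```

>>> servo_tool(plan=[[0.0249,-0.0196,-0.0004,0,0,-5.47,45],[0.0266,-0.0172,-0.0004,0,0,-5.47,45],[0.0281,-0.0146,-0.0004,0,0,-5.47,45],[0.0294,-0.0118,-0.0004,0,0,-5.47,45],[0.0304,-0.009,-0.0004,0,0,-5.47,45],[0.0311,-0.006,-0.0004,0,0,-5.47,45],[0.0315,-0.003,-0.0004,0,0,-5.47,45],[0.0317,0,-0.0004,0,0,-5.47,45]])

```text
t: 1.17
eef_pos: [330.1, -380.9, 216.7]
tcp_rot: [3.141, 0.002, 1.093]
ft_force: [0.6, 0.6, 0.2]
opening: 0.498
```

```bash
python3 -c "
from h import *
plan([437.5,-229,220],94.1,45,8)"
```

```text
at [ 330.1 -380.9  216.7] [1.7994e+02 9.0000e-02 6.2650e+01] F [0.6 0.6 0.2] op 0.498 t 1.17
[[0.023,0.0032,-0.0004,0.0,0.01,-3.93,45],[0.0228,0.0048,-0.0004,0.0,0.01,-3.93,45],[0.0224,0.0063,-0.0004,0.0,0.01,-3.93,45],[0.0219,0.0078,-0.0004,0.0,0.01,-3.93,45],[0.0213,0.0093,-0.0004,0.0,0.01,-3.93,45],[0.0206,0.0108,-0.0004,0.0,0.01,-3.93,45],[0.0198,0.0122,-0.0004,0.0,0.01,-3.93,45],[0.0189,0.0135,-0.0004,0.0,0.01,-3.93,45]]
```

>>> servo_tool(plan=[[0.023,0.0032,-0.0004,0,0,-3.93,45],[0.0228,0.0048,-0.0004,0,0,-3.93,45],[0.0224,0.0063,-0.0004,0,0,-3.93,45],[0.0219,0.0078,-0.0004,0,0,-3.93,45],[0.0213,0.0093,-0.0004,0,0,-3.93,45],[0.0206,0.0108,-0.0004,0,0,-3.93,45],[0.0198,0.0122,-0.0004,0,0,-3.93,45],[0.0189,0.0135,-0.0004,0,0,-3.93,45]])

```text
t: 1.83
eef_pos: [440.2, -217.3, 221.4]
tcp_rot: [3.139, 0.004, 1.674]
ft_force: [1.2, -0.5, -0.2]
opening: 0.451
```

Run:
```python
from h import *
plan([437.5,-229,140],94.1,45,4)
T=cam("top");S=cam("scene");P=env.state()["eef_pos"]
print(proj(T,P),proj(S,P))
out=np.zeros((480,800,3),np.uint8);a=crop(T,310,130,430,250,400/120);out[:400,:400]=a
out[:480,400:]=crop(S,300,110,400,230,4);cv2.imwrite("pics/z2.png",out)
```

```text
at [ 440.2 -217.3  221.4] [179.87   0.23  95.92] F [ 1.2 -0.5 -0.2] op 0.451 t 1.83
[[-0.0028,-0.001,0.0204,0.03,0.06,0.46,45],[-0.0028,-0.001,0.0204,0.03,0.06,0.46,45],[-0.0028,-0.001,0.0204,0.03,0.06,0.46,45],[-0.0028,-0.0009,0.0204,0.03,0.06,0.46,45]]
[365.28455969 213.1733801 ] [370.01863299 137.11305165]
```

View pics/z2.png

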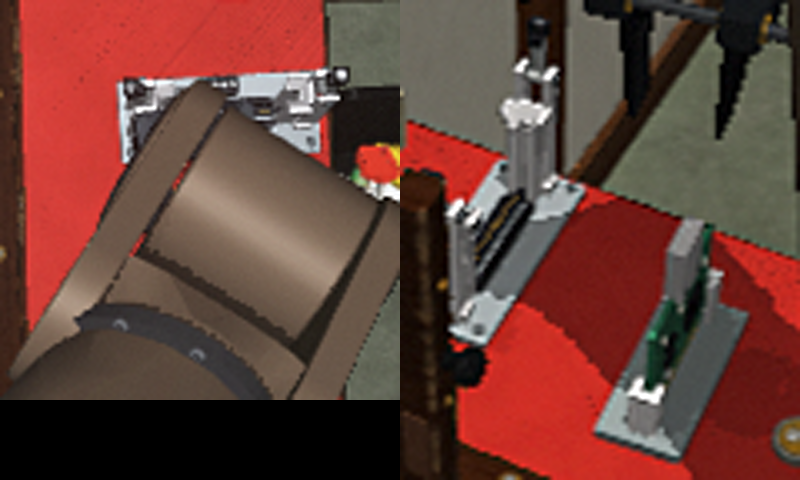

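The fingertips in the scene view, at about (358.7,138) and (380,143.7), straddle the handle. The scene camera shows them about 3.5 px lower than predicted. That matches its roughly 7 mm y disagreement with the top camera, so I trust the top camera. Descending.

>>> servo_tool(plan=[[-0.0028,-0.001,0.0204,0,0.05,0.46,45],[-0.0028,-0.001,0.0204,0,0.05,0.46,45],[-0.0028,-0.001,0.0204,0,0.05,0.46,45],[-0.0028,-0.001,0.0204,0,0.05,0.46,45],[0,0,0,0,0,0,45]])

```text
t: 2.35
eef_pos: [439.1, -229.2, 139.0]
tcp_rot: [3.134, 0.004, 1.642]
ft_force: [-0.6, -0.7, -0.4]
opening: 0.452
```

Run:
```python
from h import *
plan([437.5,-230,90],94.1,45,4)
S=cam("scene");P=env.state()["eef_pos"];print(proj(S,P))
cv2.imwrite("pics/z3.png",crop(S,320,120,420,230,5))
```

```text
at [ 439.1 -229.2  139. ] [179.59   0.24  94.06] F [-0.6 -0.7 -0.4] op 0.452 t 2.35
[[-0.0001,-0.0005,0.0122,0.1,0.06,-0.01,45],[-0.0001,-0.0005,0.0122,0.1,0.06,-0.01,45],[-0.0001,-0.0005,0.0122,0.1,0.06,-0.01,45],[-0.0001,-0.0004,0.0122,0.1,0.06,-0.01,45]]
[370.69178692 160.49761432]
```

View pics/z3.png

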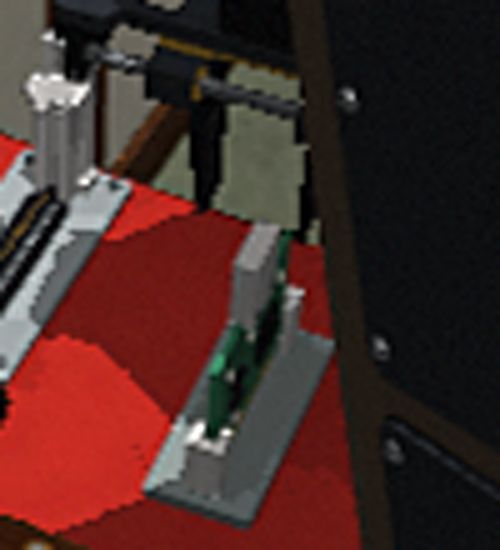

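>>> servo_tool(plan=[[0,-0.0005,0.0122,0.1,0.05,0,45],[0,-0.0005,0.0122,0.1,0.05,0,45],[0,-0.0005,0.0122,0.1,0.05,0,45],[0,-0.0004,0.0122,0.1,0.05,0,45],[0,0,0,0,0,0,40],[0,0,0,0,0,0,30]])

```text
t: 2.9
eef_pos: [440.2, -233.0, 97.5]
tcp_rot: [3.134, 0.007, 1.639]
ft_force: [-1.0, -0.0, 0.3]
opening: 0.375
```

>>> servo_tool(plan=[[0,0,0,0,0,0,22],[0,0,0,0,0,0,16],[0,0,0,0,0,0,10],[0,0,0,0,0,0,0],[0,0,0,0,0,0,0],[0,0,0,0,0,0,0]])

```text
t: 3.4
eef_pos: [440.2, -233.6, 101.5]
tcp_rot: [3.133, 0.01, 1.64]
ft_force: [-1.8, -0.2, -1.0]
opening: 0.124
```

Gripped (11.8 mm opening), but the tool crept up about 10 mm. I'll regrasp lower.

>>> servo_tool(plan=[[0,0,0,0,0,0,30],[0,0,0,0,0,0,30],[0,0,0.007,0.1,0.1,0,30],[0,0,0.007,0.1,0.1,0,30],[0,0,0.005,0.1,0.1,0,28],[0,0,0.003,0,0,0,20],[0,0,0.001,0,0,0,0],[0,0,0.001,0,0,0,0]])

```text
t: 4.07
eef_pos: [441.5, -234.1, 75.1]
tcp_rot: [3.136, 0.005, 1.639]
ft_force: [-9.6, -2.2, 37.2]
opening: 0.136
```

>>> servo_tool(plan=[[0,0,0.0005,0,0,0,0],[0,0,0.0005,0,0,0,0]])

```text
t: 4.23
eef_pos: [439.6, -234.1, 75.1]
tcp_rot: [3.141, 0.004, 1.641]
ft_force: [-7.8, -3.3, 12.4]
opening: 0.127
```

>>> servo_tool(plan=[[0,0,0,0,0,0,0],[0,0,0,0,0,0,0],[0,0,0,0,0,0,0]])

```text
t: 4.48
eef_pos: [439.2, -234.2, 75.4]
tcp_rot: [3.141, 0.004, 1.641]
ft_force: [0.3, 1.0, -0.7]
opening: 0.124
```

Run:
```python
from h import *
plan([437.5,-230,150],94.1,0,4)
S=cam("scene");P=env.state()["eef_pos"];print(proj(S,P))
cv2.imwrite("pics/z4.png",crop(S,320,120,420,230,5))
```

```text
at [ 439.2 -234.2   75.4] [179.96   0.22  94.01] F [ 0.3  1.  -0.7] op 0.124 t 4.48
[[0.001,-0.0003,-0.0187,0.01,0.06,-0.02,0],[0.001,-0.0003,-0.0187,0.01,0.06,-0.02,0],[0.001,-0.0003,-0.0187,0.01,0.06,-0.02,0],[0.0011,-0.0003,-0.0187,0.01,0.06,-0.02,0]]
[369.9286015  178.81090029]
```

View pics/z4.png

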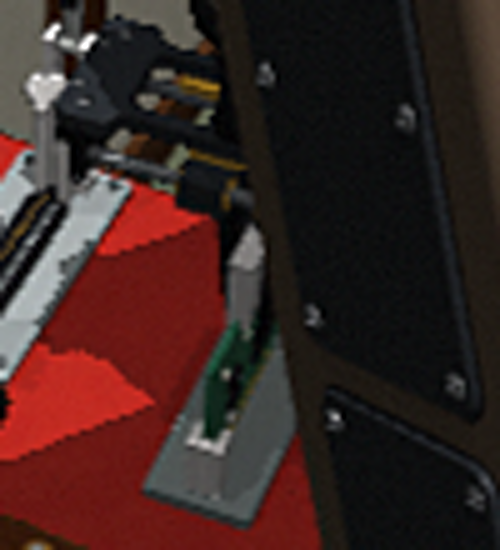

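Held firmly and the force has settled to zero. The view shows the fingers closed on the handle near (370,175), with the card still seated. Lifting straight up.

>>> servo_tool(plan=[[0,0,-0.008,0,0,0,0],[0,0,-0.014,0,0,0,0],[0,0,-0.016,0,0,0,0],[0,0,-0.016,0,0,0,0],[0,0,-0.018,0,0,0,0],[0,0,-0.018,0,0,0,0],[0,0,-0.01,0,0,0,0]])

```text
t: 5.12
eef_pos: [438.7, -232.8, 179.8]
tcp_rot: [-3.139, 0.0, 1.641]
ft_force: [0.5, -0.2, -0.7]
opening: 0.13
```

```bash
python3 -c "
from h import *
plan([588.5,-277.4,178],92.3,0,8)"
```

```text
at [ 438.7 -232.8  179.8] [-1.7985e+02  1.0000e-02  9.4030e+01] F [ 0.5 -0.2 -0.7] op 0.13 t 5.12
[[-0.0069,0.0183,0.0002,-0.02,0.0,0.22,0],[-0.0068,0.0183,0.0002,-0.02,0.0,0.22,0],[-0.0067,0.0183,0.0002,-0.02,0.0,0.22,0],[-0.0067,0.0184,0.0002,-0.02,0.0,0.22,0],[-0.0066,0.0184,0.0002,-0.02,0.0,0.22,0],[-0.0065,0.0184,0.0002,-0.02,0.0,0.22,0],[-0.0065,0.0184,0.0002,-0.02,0.0,0.22,0],[-0.0064,0.0185,0.0002,-0.02,0.0,0.22,0]]
```

>>> servo_tool(plan=[[-0.0069,0.0183,0,0,0,0.22,0],[-0.0068,0.0183,0,0,0,0.22,0],[-0.0067,0.0183,0,0,0,0.22,0],[-0.0067,0.0184,0,0,0,0.22,0],[-0.0066,0.0184,0,0,0,0.22,0],[-0.0065,0.0184,0,0,0,0.22,0],[-0.0055,0.0154,0,0,0,0.22,0],[0,0,0,0,0,0,0]])

```text
t: 5.78
eef_pos: [572.9, -271.7, 188.8]
tcp_rot: [3.137, 0.005, 1.613]
ft_force: [0.1, 0.1, -0.5]
opening: 0.129
```

Run:
```python
from h import *
plan([588.5,-277.4,178],92.3,0,3)
T=cam("top");S=cam("scene");P=env.state()["eef_pos"];print(proj(S,P),proj(T,P))
out=np.zeros((600,800,3),np.uint8);out[:400,:400]=crop(T,330,100,430,200,4);out[:600,400:]=crop(S,290,80,370,200,5);cv2.imwrite("pics/z5.png",out)
```

```text
at [ 572.9 -271.7  188.8] [179.73   0.26  92.42] F [ 0.1  0.1 -0.5] op 0.129 t 5.78
[[-0.0021,0.0051,0.0036,0.09,0.09,0.04,0],[-0.0021,0.0051,0.0036,0.09,0.09,0.04,0],[-0.0021,0.0051,0.0036,0.09,0.09,0.04,0]]
[327.99502976 116.38599076] [385.82369493 156.28813128]
```

View pics/z5.png

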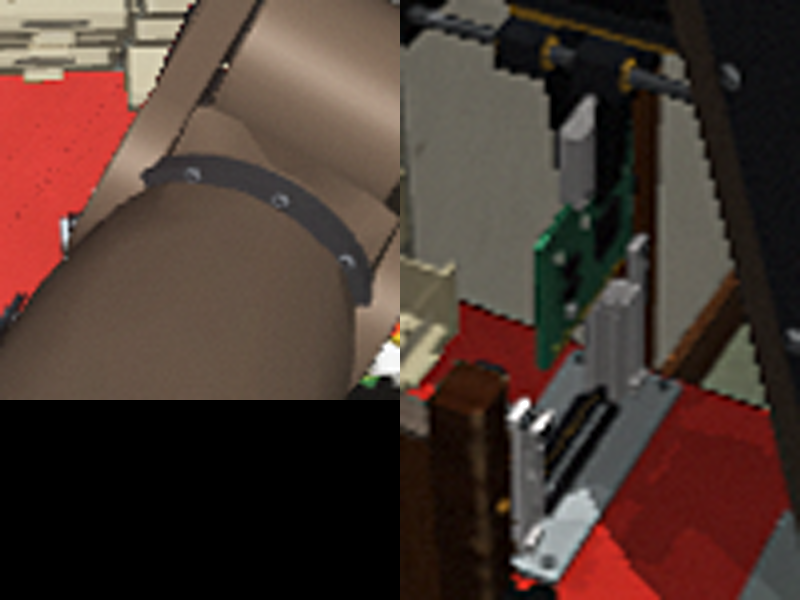

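>>> servo_tool(plan=[[-0.0021,0.0051,0.004,0.1,0.05,0,0],[-0.0021,0.0051,0.004,0.1,0.05,0,0],[-0.0021,0.0051,0.004,0.1,0.05,0,0],[0,0,0.002,0,0,0,0]])

```text
t: 6.22
eef_pos: [585.3, -276.3, 174.7]
tcp_rot: [-3.139, 0.001, 1.613]
ft_force: [0.2, 0.8, -0.8]
opening: 0.127
```

Run:
```python
from h import *
plan([588.5,-277.4,178],92.3,0,2)
S=cam("scene");P=np.array(env.state()["eef_pos"]);print(proj(S,P))
out=crop(S,295,80,365,200,5)
hs=cv2.cvtColor(S["img"],cv2.COLOR_BGR2HSV);m=cv2.inRange(hs,(60,90,30),(90,255,255));m[:, :300]=0;m[:,360:]=0;m[:80]=0;m[170:]=0
ys,xs=np.nonzero(m);i=(ys-.8*xs).argmax();print("near bottom",xs[i],ys[i],"leftmost col",xs.min(),ys[xs==xs.min()].min(),ys[xs==xs.min()].max())
for q in[(xs[i],ys[i]+.5)]: print(ray(S,*q,P[2]-71.4))
# predicted positions (no bias) for the card corner with card centre = TCP + 4.2 in y
a=np.radians(92.3-90);ex=np.array([np.cos(a),np.sin(a),0]);ey=np.array([-np.sin(a),np.cos(a),0])
for dy in(0,4.2): print(dy,proj(S,P+[0,0,-71.4]+ey*(46+dy)),proj(S,P+[0,0,-65.4]+ey*(50+dy)),proj(S,P+[0,0,8.6]+ey*(50+dy)))
cv2.imwrite("pics/z6.png",crop(S,295,90,365,200,5.4))
```

```text
at [ 585.3 -276.3  174.7] [-1.7984e+02  4.0000e-02  9.2440e+01] F [ 0.2  0.8 -0.8] op 0.127 t 6.22
[[-0.0006,0.0015,-0.0017,-0.08,0.02,0.07,0],[-0.0006,0.0016,-0.0017,-0.08,0.02,0.07,0]]
[323.7471833  118.07762025]
near bottom 315 154 leftmost col 313 130 143
[ 581.05314806 -222.24805369  102.86088609]
0 [315.86521961 152.22640054] [315.07334093 151.46371585] [314.27429874 127.98606931]
4.2 [315.09811733 153.3192743 ] [314.29999625 152.5615133 ] [313.45936509 129.08857226]
```

View pics/z6.png

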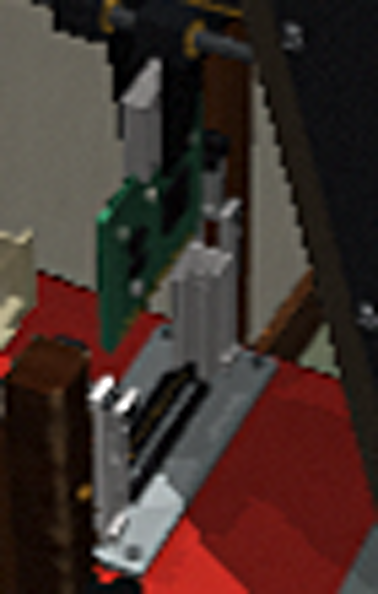

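Run:
```python
import cv2,numpy as np
t=cv2.imread("pics/top0.png");s=cv2.imread("pics/scene0.png")
f=lambda i,x0,y0,x1,y1,k:cv2.resize(i[y0:y1,x0:x1],None,fx=k,fy=k,interpolation=cv2.INTER_LANCZOS4)
out=np.zeros((600,800,3),np.uint8);a=f(t,340,145,420,183,10);out[:380]=a[:,:800]
b=f(s,308,120,350,200,7.5);b=cv2.rotate(b,cv2.ROTATE_90_COUNTERCLOCKWISE)
b=f(s,310,130,350,200,5);
out=np.zeros((600,800,3),np.uint8);a=f(t,342,146,418,184,6);out[:228,:456]=a;out[230:578,:456]=f(t,330,205,406,263,6)
b=f(s,308,120,350,200,7.5);out[:600,470:470+315]=b
cv2.imwrite("pics/z7.png",out)
```

```text
(no output)
```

View pics/z7.png

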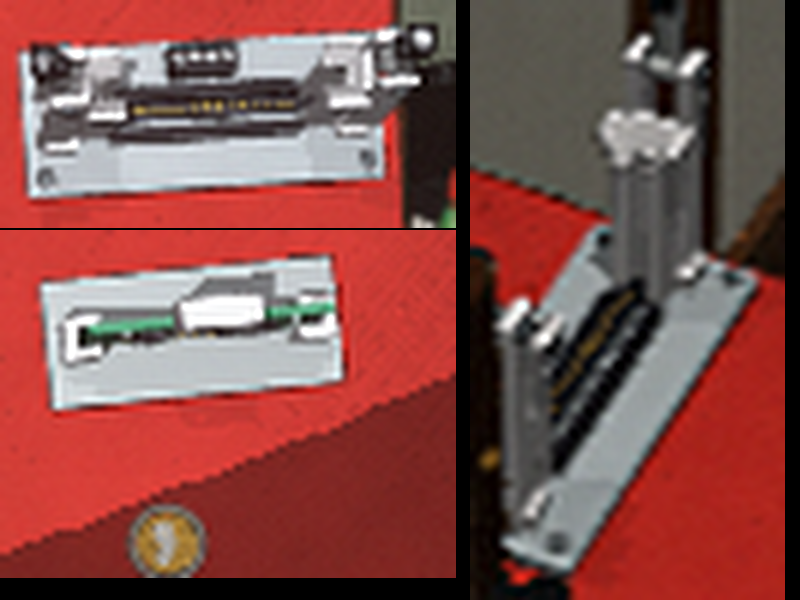

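Run:
```python
from h import *
T=cam("top")
h=[(330+x/6-.42,205+(y-230)/6-.42) for x,y in[(41,283),(330,256),(343,380),(54,408)]]
s=[(342+x/6-.42,146+y/6-.42) for x,y in[(22,48),(374,28),(384,178),(32,198)]]
for q in(h,s):
    W=np.array([ray(T,*p,4)[:2] for p in q]);d=W[0]-W[1]+W[3]-W[2]
    print(W.round(1).tolist(),W.mean(0),np.degrees(np.arctan2(-d[0],d[1])),[np.linalg.norm(W[i]-W[i-1]).round(1) for i in range(4)])
hd=[(330+x/6-.42,205+(y-230)/6-.42) for x,y in[(182,298),(264,292),(264,322),(182,328)]]
W=np.array([ray(T,*p,122)[:2] for p in hd]);print(W.round(1).tolist(),W.mean(0))
S=cam("scene")
f=lambda x,y:(308+(x-470)/7.5-.43,120+y/7.5-.43)
print("S stand corners",[ray(S,*f(*p),4).round(1)[:2].tolist() for p in[(757,275),(570,573),(503,543)]])
```

```text
[[460.5, -165.0], [469.0, -291.2], [415.0, -294.6], [406.3, -169.0]] [ 437.70863448 -229.92250018] 3.9066324782032646 [np.float64(54.4), np.float64(126.4), np.float64(54.2), np.float64(125.9)]
[[618.2, -193.2], [623.6, -349.0], [556.6, -350.3], [551.4, -195.4]] [ 587.45860042 -271.95599553] 1.9478434156426812 [np.float64(66.8), np.float64(155.9), np.float64(67.1), np.float64(155.0)]
[[443.1, -214.3], [444.6, -246.7], [432.8, -246.2], [431.3, -213.9]] [ 437.95771566 -230.26898448]
S stand corners [[555.1, -343.3], [547.7, -186.9], [574.1, -188.3]]
```

The zoom shows the stand plate, the far guide's flared mouth and the holder with its card. The stand centre measures (587.4, -272.6) from two readings, with yaw about 2.2°. The TCP target is about (588.4, -275.5).

>>> servo_tool(plan=[[0.0004,0.0016,0.002,0,0,0.1,0],[0.0004,0.0014,0.002,0,0,0.1,0],[0.0,0.0005,0.003,0,0,0,0]])

```text
t: 6.62
eef_pos: [588.2, -275.1, 168.4]
tcp_rot: [-3.139, 0.001, 1.609]
ft_force: [1.0, 0.4, -0.4]
opening: 0.124
```

```bash
python3 -c "
from h import *
plan([588.4,-275.5,150],92.2,0,4)"
```

```text
at [ 588.2 -275.1  168.4] [-1.7987e+02  7.0000e-02  9.2200e+01] F [ 1.   0.4 -0.4] op 0.124 t 6.62
[[-0.0001,0.0001,0.0046,-0.03,0.02,0.0,0],[-0.0001,0.0001,0.0046,-0.03,0.02,0.0,0],[-0.0001,0.0001,0.0046,-0.03,0.02,0.0,0],[-0.0001,0.0001,0.0046,-0.03,0.02,0.0,0]]
```

>>> servo_tool(plan=[[0,0,0.005,0,0,0,0],[0,0,0.005,0,0,0,0],[0,0,0.004,0,0,0,0],[0,0,0.004,0,0,0,0],[0,0,0.003,0,0,0,0]])

```text
t: 7.03
eef_pos: [588.0, -274.8, 145.0]
tcp_rot: [-3.139, 0.001, 1.609]
ft_force: [-0.4, -0.5, -0.2]
opening: 0.125
```

>>> servo_tool(plan=[[0,0,0.004,0,0,0,0],[0,0,0.003,0,0,0,0],[0,0,0.003,0,0,0,0]])

```text
t: 7.28
eef_pos: [587.9, -274.9, 133.6]
tcp_rot: [-3.139, 0.001, 1.609]
ft_force: [0.5, -0.7, -0.5]
opening: 0.126
```

>>> servo_tool(plan=[[0,0,0.003,0,0,0,0],[0,0,0.003,0,0,0,0],[0,0,0.003,0,0,0,0]])

```text
t: 7.53
eef_pos: [587.9, -274.9, 123.6]
tcp_rot: [-3.139, 0.001, 1.609]
ft_force: [0.0, -0.0, -1.0]
opening: 0.122
```

Well into the straight grooves with no contact force. Continuing down.

>>> servo_tool(plan=[[0,0,0.004,0,0,0,0],[0,0,0.004,0,0,0,0],[0,0,0.004,0,0,0,0],[0,0,0.004,0,0,0,0],[0,0,0.003,0,0,0,0]])

```text
t: 7.95
eef_pos: [587.9, -275.0, 102.7]
tcp_rot: [-3.139, 0.001, 1.609]
ft_force: [0.1, -0.9, -1.2]
opening: 0.125
```

>>> servo_tool(plan=[[0,0,0.003,0,0,0,0],[0,0,0.002,0,0,0,0],[0,0,0.002,0,0,0,0]])

```text
t: 8.2
eef_pos: [587.7, -274.9, 94.4]
tcp_rot: [-3.139, 0.001, 1.609]
ft_force: [0.3, -0.7, -0.7]
opening: 0.126
```

>>> servo_tool(plan=[[0,0,0.002,0,0,0,0],[0,0,0.002,0,0,0,0],[0,0,0.0015,0,0,0,0],[0,0,0,0,0,0,0]])

```text
t: 8.53
eef_pos: [587.8, -274.9, 88.2]
tcp_rot: [-3.139, 0.001, 1.609]
ft_force: [-0.4, -0.3, 0.1]
opening: 0.125
```

>>> servo_tool(plan=[[0,0,0.0015,0,0,0,0],[0,0,0.001,0,0,0,0],[0,0,0,0,0,0,0]])

```text
t: 8.78
eef_pos: [587.9, -275.0, 86.0]
tcp_rot: [-3.139, 0.001, 1.609]
ft_force: [-1.2, -0.5, 1.4]
opening: 0.129
```

On the spring pins: the wrist force rose by about 2 N. Release and retreat upward.

>>> servo_tool(plan=[[0,0,0,0,0,0,20],[0,0,0,0,0,0,30],[0,0,0,0,0,0,40],[0,0,0,0,0,0,40]])

```text
t: 9.12
eef_pos: [588.1, -275.1, 86.2]
tcp_rot: [-3.14, 0.001, 1.609]
ft_force: [-0.3, 0.2, 0.6]
opening: 0.348
```

>>> servo_tool(plan=[[0,0,-0.01,0,0,0,40],[0,0,-0.02,0,0,0,40],[0,0,-0.02,0,0,0,40],[0,0,-0.025,0,0,0,40],[0,0,-0.025,0,0,0,20],[0,0,-0.01,0,0,0,0],[0,0,0,0,0,0,0]])

```text
t: 9.7
eef_pos: [587.9, -274.7, 203.5]
tcp_rot: [-3.139, 0.001, 1.609]
ft_force: [0.4, 0.7, 0.0]
opening: 0.245
```

Run:
```python
from h import *
plan([588,-170,190],92.2,0,4)
T=cam("top");S=cam("scene")
out=np.zeros((600,800,3),np.uint8);out[:400,:400]=crop(T,330,100,430,200,4);out[:600,400:]=crop(S,290,80,370,200,5);cv2.imwrite("pics/z8.png",out)
```

```text
at [ 587.9 -274.7  203.5] [-1.7983e+02  3.0000e-02  9.2210e+01] F [0.4 0.7 0. ] op 0.245 t 9.7
[[0.0262,0.001,0.0034,-0.04,0.01,0.0,0],[0.0262,0.001,0.0034,-0.04,0.01,0.0,0],[0.0262,0.001,0.0034,-0.04,0.01,0.0,0],[0.0262,0.001,0.0034,-0.04,0.01,0.0,0]]
```

View pics/z8.png

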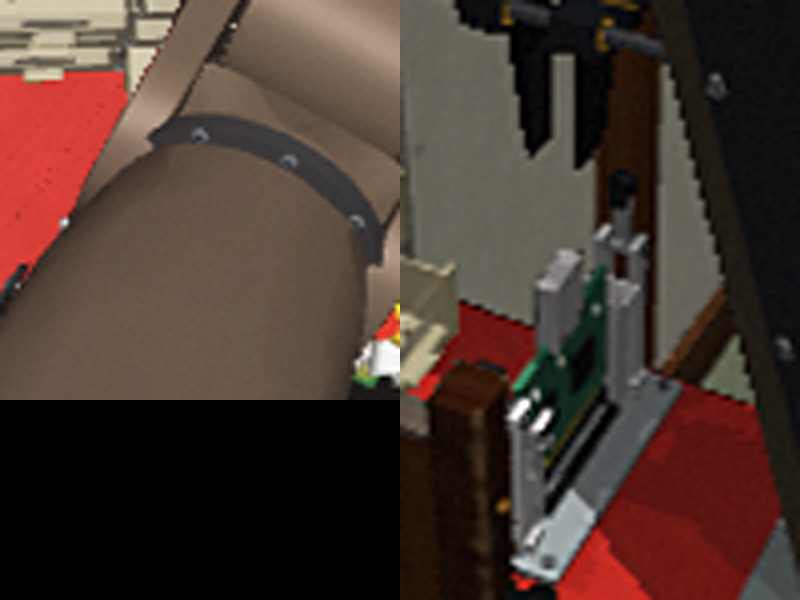

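The card stands in the guides, and the far lever is upright with its grip near (414,116) in the scene view. The near lever is less clear, so I'll work out where its end is from the top-view grip pixel.

Run:
```python
from h import *
T=cam("top");S=cam("scene")
c=np.array([588,-272.6,-6.]);a=np.radians(2.1);ey=np.array([-np.sin(a),np.cos(a),0])
for sg in(1,-1):
  for th in(0,.8,1.57,1.75,1.9):
    h=c+sg*ey*68+[0,0,104.5];e=h-sg*ey*42*np.cos(th)+[0,0,42*np.sin(th)]
    print(sg,th,e.round(1),"T",proj(T,e).round(1),"S",proj(S,e).round(1))
```

```text
1 0 [ 587.  -246.6   98.5] T [370.1 157.5] S [317.7 148.8]
1 0.8 [ 586.6 -233.9  128.6] T [366.2 155.2] S [315. 143.]
1 1.57 [ 585.5 -204.7  140.5] T [354.4 154.9] S [309.3 146.9]
1 1.75 [ 585.2 -197.2  139.8] T [351.2 155.2] S [307.9 149.1]
1 1.9 [ 585.  -191.1  138.2] T [348.6 155.4] S [306.7 151.3]
-1 0 [ 589.  -298.6   98.5] T [391.3 156.2] S [326.8 135.9]
-1 0.8 [ 589.4 -311.3  128.6] T [398.6 153.3] S [329.  123.7]
-1 1.57 [ 590.5 -340.5  140.5] T [411.8 151.5] S [334.  113.1]
-1 1.75 [ 590.8 -348.   139.8] T [414.9 151.4] S [335.2 111.5]
-1 1.9 [ 591.  -354.1  138.2] T [417.4 151.4] S [336.2 110.6]
```

The grip pixels put the left lever at about 1.85 rad and the right at about 1.6. I'll go outside the left lever with the fingers shut and sweep it inward.

>>> servo_tool(plan=[[0.028,0.001,0.004,0,0,0,0],[0.028,0.001,0.003,0,0,0,0],[0.027,0.001,0.003,0,0,0,0],[0.021,0.001,0.003,0,0,0,0],[0,0,0,0,0,0,0]])

```text
t: 10.32
eef_pos: [583.8, -167.0, 178.0]
tcp_rot: [-3.123, -0.007, 1.605]
ft_force: [-1.6, 0.2, 0.5]
opening: 0.002
```

```bash
python3 -c "
from h import *
plan([586,-166,122],92.2,0,6)"
```

```text
at [ 583.8 -167.   178. ] [-178.95   -0.43   91.97] F [-1.6  0.2  0.5] op 0.002 t 10.32
[[0.0001,0.0005,0.0093,-0.18,-0.07,-0.04,0],[0.0001,0.0005,0.0093,-0.18,-0.07,-0.04,0],[0.0001,0.0005,0.0093,-0.18,-0.07,-0.04,0],[0.0001,0.0005,0.0093,-0.18,-0.07,-0.04,0],[0.0001,0.0004,0.0093,-0.18,-0.07,-0.04,0],[0.0001,0.0004,0.0093,-0.18,-0.07,-0.04,0]]
```

>>> servo_tool(plan=[[0,0.0005,0.009,-0.18,-0.07,0,0],[0,0.0005,0.009,-0.18,-0.07,0,0],[0,0.0005,0.009,-0.18,-0.07,0,0],[0,0.0005,0.009,-0.18,-0.07,0,0],[0,0.0005,0.008,-0.18,-0.07,0,0],[0,0.0004,0.006,-0.1,-0.07,0,0],[0,0,0,0,0,0,0]])

```text
t: 10.9
eef_pos: [584.4, -169.6, 117.0]
tcp_rot: [-3.135, -0.002, 1.604]
ft_force: [0.0, -0.5, 0.3]
opening: 0.006
```

>>> servo_tool(plan=[[-0.006,0,0,0,0,0,0],[-0.008,0,0,0,0,0,0],[-0.008,0,0,0,0,0,0],[-0.008,0,0,0,0,0,0]])

```text
t: 11.23
eef_pos: [585.1, -200.3, 116.7]
tcp_rot: [-3.133, -0.005, 1.604]
ft_force: [0.2, 4.9, 0.7]
opening: 0.008
```

The lever is moving (4.9 N). Continuing the sweep.

>>> servo_tool(plan=[[-0.008,0,-0.0005,0,0,0,0],[-0.008,0,-0.0005,0,0,0,0],[-0.008,0,-0.0005,0,0,0,0],[-0.007,0,0,0,0,0,0],[-0.005,0,0,0,0,0,0],[0,0,0,0,0,0,0]])

```text
t: 11.73
eef_pos: [586.2, -242.3, 119.0]
tcp_rot: [-3.134, -0.006, 1.601]
ft_force: [0.3, 1.1, -0.7]
opening: 0.003
```

```bash
python3 -c "
from h import *
plan([586.5,-240,110],92.2,0,4)"
```

```text
at [ 586.2 -242.3  119. ] [-179.58   -0.35   91.74] F [ 0.3  1.1 -0.7] op 0.003 t 11.73
[[0.0006,0.0001,0.0023,-0.1,-0.09,-0.12,0],[0.0006,0.0001,0.0023,-0.1,-0.09,-0.12,0],[0.0006,0.0001,0.0023,-0.1,-0.09,-0.12,0],[0.0006,0.0001,0.0023,-0.1,-0.09,-0.12,0]]
```

Now press down.

>>> servo_tool(plan=[[0.0006,0,0.003,-0.1,-0.1,0,0],[0.0006,0,0.003,-0.1,-0.1,0,0],[0.0004,0,0.003,-0.1,-0.1,0,0]])

```text
t: 11.98
eef_pos: [586.9, -242.7, 111.1]
tcp_rot: [3.14, 0.003, 1.6]
ft_force: [-0.7, -1.8, 2.8]
opening: 0.001
```

>>> servo_tool(plan=[[0,0,0.003,0,0,0,0],[0,0,0.002,0,0,0,0],[0,0,0.002,0,0,0,0]])

```text
t: 12.23
eef_pos: [587.2, -242.0, 103.6]
tcp_rot: [3.139, 0.004, 1.601]
ft_force: [-0.8, -1.0, 8.9]
opening: 0.004
```

>>> servo_tool(plan=[[0,0,0.003,0,0,0,0],[0,0,0.003,0,0,0,0],[0,0,0.003,0,0,0,0]])

```text
t: 12.48
eef_pos: [587.7, -242.1, 102.6]
tcp_rot: [3.135, 0.007, 1.603]
ft_force: [-12.6, 2.5, 34.2]
opening: 0.001
```

Hard stop at z 102.6, so the left lever is shut. Retreat and go outside the right lever.

>>> servo_tool(plan=[[0,0,-0.006,0,0,0,0],[0,0,-0.02,0,0,0,0],[0,0,-0.03,0,0,0,0],[0,0,-0.025,0,0,0,0],[-0.015,0,0,0,0,0,0],[-0.03,0,0,0,0,0,0],[-0.035,0,0,0,0,0,0],[-0.035,0,0,0,0,0,0]])

```text
t: 13.15
eef_pos: [590.6, -351.4, 186.5]
tcp_rot: [3.14, 0.002, 1.613]
ft_force: [-0.0, -0.3, 0.1]
opening: 0.003
```

```bash
python3 -c "
from h import *
plan([590,-377,180],92.2,0,2)
plan([590,-377,122],92.2,0,7)"
```

```text
at [ 590.6 -351.4  186.5] [1.799e+02 1.200e-01 9.242e+01] F [-0.  -0.3  0.1] op 0.003 t 13.15
[[-0.0128,-0.0009,0.0033,0.05,0.06,0.11,0],[-0.0128,-0.0008,0.0033,0.05,0.06,0.11,0]]
at [ 590.6 -351.4  186.5] [1.799e+02 1.200e-01 9.242e+01] F [-0.  -0.3  0.1] op 0.003 t 13.15
[[-0.0036,-0.0003,0.0092,0.01,0.02,0.03,0],[-0.0036,-0.0003,0.0092,0.01,0.02,0.03,0],[-0.0036,-0.0003,0.0092,0.01,0.02,0.03,0],[-0.0036,-0.0002,0.0092,0.01,0.02,0.03,0],[-0.0036,-0.0002,0.0092,0.01,0.02,0.03,0],[-0.0037,-0.0002,0.0092,0.01,0.02,0.03,0],[-0.0037,-0.0002,0.0092,0.01,0.02,0.03,0]]
```

>>> servo_tool(plan=[[-0.013,-0.0008,0,0,0,0,0],[-0.013,-0.0008,0,0,0,0,0],[0,0,0.002,0,0,0,0]])

```text
t: 13.4
eef_pos: [588.8, -384.2, 181.4]
tcp_rot: [-3.141, 0.001, 1.609]
ft_force: [-0.5, 0.3, -0.4]
opening: 0.007
```

>>> servo_tool(plan=[[0,0,0.01,0,0,0,0],[0,0,0.012,0,0,0,0],[0,0,0.012,0,0,0,0],[0,0,0.01,0,0,0,0],[0,0,0.008,0,0,0,0],[0,0,0.004,0,0,0,0],[0,0,0,0,0,0,0]])

```text
t: 13.98
eef_pos: [588.2, -376.8, 115.9]
tcp_rot: [-3.136, -0.005, 1.613]
ft_force: [-0.0, -0.1, -1.1]
opening: 0.003
```

```bash
python3 -c "
from h import *
plan([589.5,-342,120],92.2,0,4)"
```

```text
at [ 588.2 -376.8  115.9] [-179.7    -0.27   92.43] F [-0.  -0.1 -1.1] op 0.003 t 13.98
[[0.0087,0.0007,-0.001,-0.07,-0.07,0.06,0],[0.0087,0.0007,-0.001,-0.07,-0.07,0.06,0],[0.0087,0.0007,-0.001,-0.07,-0.07,0.06,0],[0.0087,0.0007,-0.001,-0.07,-0.07,0.06,0]]
```

>>> servo_tool(plan=[[0.008,0.0005,-0.001,0,0,0,0],[0.008,0.0005,-0.001,0,0,0,0],[0.008,0.0005,-0.001,0,0,0,0],[0.008,0.0005,0,0,0,0,0],[0.008,0,0,0,0,0,0]])

```text
t: 14.4
eef_pos: [589.0, -334.8, 120.7]
tcp_rot: [-3.138, -0.001, 1.613]
ft_force: [0.7, -4.0, 0.4]
opening: 0.004
```

```bash
python3 -c "
from h import *
plan([588.5,-304,120],92.2,0,5)"
```

```text
at [ 589.  -334.8  120.7] [-1.7981e+02 -6.0000e-02  9.2420e+01] F [ 0.7 -4.   0.4] op 0.004 t 14.4
[[0.0062,0.0002,0.0001,-0.04,-0.01,0.04,0],[0.0062,0.0001,0.0001,-0.04,-0.01,0.04,0],[0.0062,0.0001,0.0001,-0.04,-0.01,0.04,0],[0.0062,0.0001,0.0001,-0.04,-0.01,0.04,0],[0.0062,0.0001,0.0001,-0.04,-0.01,0.04,0]]
```

>>> servo_tool(plan=[[0.007,0,0.0003,0,0,0,0],[0.007,0,0.0003,0,0,0,0],[0.007,0,0.0003,0,0,0,0],[0.006,0,0.0003,0,0,0,0],[0.002,0,0,0,0,0,0]])

```text
t: 14.82
eef_pos: [588.5, -301.4, 121.5]
tcp_rot: [-3.142, 0.001, 1.614]
ft_force: [0.5, 0.1, 0.7]
opening: 0.008
```

```bash
python3 -c "
from h import *
plan([588.2,-304,110],92.2,0,4)"
```

```text
at [ 588.5 -301.4  121.5] [-1.800e+02  7.000e-02  9.249e+01] F [0.5 0.1 0.7] op 0.008 t 14.82
[[-0.0006,-0.0001,0.0029,-0.0,0.02,0.07,0],[-0.0006,-0.0001,0.0029,-0.0,0.02,0.07,0],[-0.0006,-0.0001,0.0029,-0.0,0.02,0.07,0],[-0.0006,-0.0001,0.0029,-0.0,0.02,0.07,0]]
```

>>> servo_tool(plan=[[-0.001,0,0.003,0,0,0,0],[-0.001,0,0.003,0,0,0,0],[-0.001,0,0.003,0,0,0,0],[0,0,0.002,0,0,0,0]])

```text
t: 15.15
eef_pos: [588.9, -302.4, 110.5]
tcp_rot: [3.141, -0.001, 1.615]
ft_force: [-0.0, 1.4, 2.3]
opening: 0.004
```

>>> servo_tool(plan=[[0,0,0.003,0,0,0,0],[0,0,0.002,0,0,0,0],[0,0,0.002,0,0,0,0]])

```text
t: 15.4
eef_pos: [589.0, -302.8, 102.8]
tcp_rot: [3.141, -0.002, 1.614]
ft_force: [-5.5, 8.1, 29.6]
opening: 0.002
```

Right lever is at its stop as well. Lift clear, back off and look.

>>> servo_tool(plan=[[0,0,-0.006,0,0,0,0],[0,0,-0.02,0,0,0,0],[0,0,-0.03,0,0,0,0],[0,0,-0.03,0,0,0,0],[-0.03,-0.02,-0.01,0,0,0,0],[-0.035,-0.02,0,0,0,0,0],[-0.035,-0.02,0,0,0,0,0],[-0.035,-0.02,0,0,0,0,0]])

```text
t: 16.07
eef_pos: [515.6, -441.7, 201.1]
tcp_rot: [-3.14, -0.0, 1.623]
ft_force: [-0.0, -0.9, 0.3]
opening: 0.003
```

>>> servo_tool(plan=[[-0.038,-0.015,0,0,0,0,0],[-0.038,-0.015,0,0,0,0,0],[-0.038,-0.015,0,0,0,0,0],[-0.03,-0.015,0,0,0,0,0],[0,0,0,0,0,0,0]])

```text
t: 16.48
eef_pos: [454.7, -599.5, 199.5]
tcp_rot: [-3.138, 0.002, 1.617]
ft_force: [0.7, -0.6, -0.0]
opening: 0.004
```

Run:
```python
from h import *
s=env.state();print(s["eef_pos"],s["ft_force"],s["t"])
T=cam("top");S=cam("scene")
out=np.zeros((600,800,3),np.uint8);out[:400,:400]=crop(T,340,130,420,210,5);out[:600,400:]=crop(S,290,100,370,220,5);cv2.imwrite("pics/z9.png",out)
```

```text
[ 454.72746111 -599.45582704  199.48574958] [ 0.741521   -0.58277462 -0.00725833] 16.4833
```

View pics/z9.png

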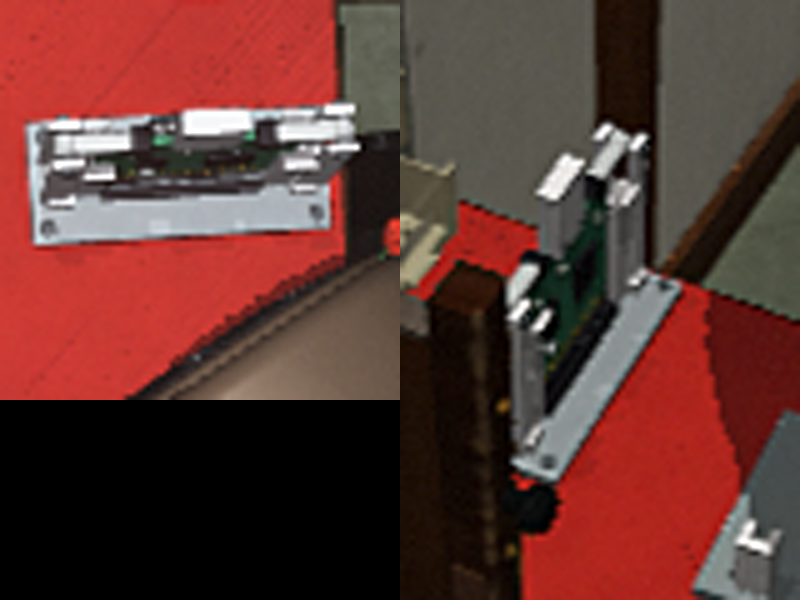

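In the top view both levers lie level toward the handle, with grips at about (368,157) and (393,156). The predicted shut ends are (370,157.5) and (391,156). The card is upright and pressed in. Handing in.

```bash
python3 -c "
from cell import env
print(env.job_done())"
```

```text
the job is handed in; nothing more can be done
None
```

I moved the card from the holder onto the stand's spring pins, shut both levers over its top edge, and handed the job in at about 16.5 s. No verdict was reported.

- **Card:** I lowered it between the guides under grip with no side contact and released it once the wrist force rose by about 2 N on the pins.
- **Levers:** each came up against a hard stop (about 30–34 N) with the fingertip at z 102.6 and 102.8 mm. The expected height of a shut lever's top is 103 mm.
- **Last picture:** the card is upright in the guides and both levers look level. Their grips are within about 2 px of the predicted shut positions. The arm was clear, with wrist force about zero. I did not measure the card's final seat height or the lever angles directly.
- **Bystanders:** the arm never went near the loupe, the watch movement or the oil cup. I did not measure their positions again at the end.

**Problems and disagreements:**
- The scene camera disagreed with the top camera by about 7–10 mm in y. I set the card's position mainly from the top camera's holder-to-stand offset, and the card went in without contact.
- The first grasp crept up about 10 mm, so I regrasped lower. That gave a brief force reading of 37 N, which settled to zero.

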